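# Push the stuck bung out of the filler tube

### The job

The orange bung is stuck inside the upright filler tube. Take the wooden pusher from its rest and push it steadily down through the tube, so that the bung drops out below into the steel bowl, until the pusher's collar is home on the tube's mouth; press it there lightly (about 10 N) for half a second or more, never slamming or leaning hard on the tube (at most 40 N). Then stand the pusher fully back in its rest and let go, and leave the bowl, mug and jar where they are.

Things in the scene. Friction and masses are not known exactly. Their poses are not given: they have to be found in the camera images.
- stand: fixed stand: red foot plate 200 x 270 mm, 12 mm thick, a dark post 137 mm high on its own +y side (115 mm from the tube axis) and an arm that holds a vertical steel tube, open at both ends. Origin on the tube axis at table height, z up. The tube is 40 mm outside with a brass guide ring 46 mm across at the top; nothing of the stand is higher than the tube's mouth
- tube_mouth (a point): centre of the top of the tube's brass guide ring, 175 mm above the table. The guide bore is 28 mm wide (round, sharp edged) over the top 12 mm, 32 mm below that, with two spring strips that grip the bung and leave 27 mm free for the pusher
- tube_foot (a point): centre of the tube's open lower end, 85 mm above the table, 90 mm below the mouth
- bung: loose orange plastic cylinder 29 mm across, 28 mm high, about 25 g, gripped in the tube by the spring strips; origin at the centre of its underside, z up at the start. Starts with its top 18 to 40 mm below the mouth. It is too wide to come out upwards; pushing it down takes a steady 8 to 20 N (differs from time to time) until its top is about 2 mm above the tube's lower end, where it drops out and the resistance vanishes
- pusher: loose wooden pusher, about 160 g, standing upright with its tip down in the rest. Origin at the centre of its flat lower tip, z up along it. Shank 25 mm across from 0 to 94 mm, collar 42 mm across from 94 to 102 mm, round handle 25 mm across from 102 to 158 mm, top cap 31 mm across to 166 mm
- pusher_grip (a point): middle of the pusher's handle, 132 mm above its tip: a good place to grip
- pusher_collar (a point): underside of the pusher's collar, on its axis, 94 mm above the tip; with the collar on the tube's mouth the tip stands 4 mm out of the tube's lower end
- rest: fixed dark wood block 80 x 80 x 60 mm, origin under its centre at table height; it has a round hole 29 mm wide from the top, with a small chamfer, whose floor is 10 mm above the table (50 mm deep)
- rest_hole0 (a point): centre of the hole's mouth on top of the rest, 60 mm above the table
- bowl: loose steel bowl, 150 mm across the rim, 45 mm high, standing on the foot plate right below the tube; origin at the centre of its underside
- mug: green mug 76 mm across, 85 mm high, handle on its own +y side; origin at the centre of its underside; bystander
- jar: amber jar with yellow cap, 72 mm across, 100 mm high; origin at the centre of its underside; bystander
There are look-alikes about, which are no part of the job. What is meant by the pusher is not pink or white, and is the larger of those in its own colour.

How it is judged:
By the outcome, as a careful person would: the job done as asked, in the order asked, and still so for the second after the job is handed in, with the robot touching nothing.
It also fails if it takes over 67 s, if anything falls off the work surface, if the arm or the gripper's body presses on something with over 40 N, if the wrist force passes 120 N, or if a joint passes its speed limit or range.

### The arm

A 6-joint arm with a two-finger parallel gripper is mounted at the origin on the work surface. World frame = base frame: x ahead of the robot, y to its left, z up, the work surface at z = 0. Lengths are in m, angles in rad, forces in N, time in s.
With the tool pointing down it reaches from about 0.3 to 0.75 m from the base axis. Payload 8.5 kg.
Tool frame: the origin (TCP) lies midway between the tips of the shut fingers; the grasp point (between the pads) lies behind it (manip.grip_depth is the z of the grasp point in the tool frame, in m); z points along the fingers, y is the line along which they close (so a half turn about z gives the same grasp; the last joint's range is limited). The gripper opens to 85 mm and grips with 20 to 120 N. Pads are 22 mm wide; open, the fingers measure 114 mm over their backs; the gripper's body (76 mm by 85 mm) begins 54 mm behind the grasp point. The pads swing forward as they close: fully open they stand 13 mm farther back than shut.
Start: joints at [1.025, 0.381, 1.297, -0, 1.464, -0.215], TCP at [0.179, 0.52, 0.231] pointing down, gripper open.
Joint ranges: [-3.11, 3.11], [-0.89, 2.33], [0.22, 2.48], [-1.42, 4.56], [0.17, 2.85], [-2.88, 2.88]. Speed limits (rad/s): [2.39, 2.39, 3.14, 3.14, 3.14, 3.14].

### API

Orientations are given as a 3x3 rotation matrix whose columns are the frame's x, y, z axes.
In Python, from workcell import manip, camera gives the robot as it stands. The module is installed in compiled form; this text tells all that it offers.
- The arm moves only by the tool move_arm, never from a script. Its argument "steps" is text: rows parted by semicolons, each of 5 numbers parted by spaces: the shift along the world's x, y, z in m, then the turn about the world's z in rad, then the finger opening in m, from 0 to 0.0854. A call has 1 to 10 rows; each row is the pose to reach, as a shift and turn from the pose commanded when the call began; what a row does not reach only later rows make up. A row lasts 1/8 s, in which the tool goes at most 62.5 mm and 10.7 degrees, less where a joint would pass 70% of its speed; a pose out of reach is approached as far as the arm can. A call with a gripper value outside its range is refused whole. The fingers move at their own pace and stop on an object; "newtons" is the grip in N (left out, the last holds). Time passes only in rows, so rows that repeat a pose let the fingers close. It gives the time, the measured TCP pose, the force, the opening and the grip force at its end, in the units of the state.
- manip.observe(): the state, without advancing time (a new reading comes with each control period).
- camera(name): name is "scene" or "top"; returns a dict with "frame" (384x512x3 uint8, red, green, blue), "fx", "fy", "cx", "cy" (pixels), "extrinsics" (4x4, takes a point from camera to world coordinates). Camera axes: x right, y down, z forward; pixel columns grow to the right and rows downward; lengths in m; the calibration is good to about 2 mm. A picture is of the moment at which its call begins. There is no depth.
- manip.sign_off(): hands the job in; it is judged then, once.
The state is a dict: "clock": time; "q": joint angles; "dq": joint speeds; "effort": joint torques, N m; "tcp_pos": TCP position; "ee_rot": TCP orientation; "ft_force": force on the tool from outside, world axes, zero at the start; "ft_torque": the same for the moment, N m; "opening": finger opening in m; "finger_force": force on a finger pad.
Only numpy, scipy, OpenCV 4.12 (cv2) and the standard library are available. Lean on these libraries where they do the work, as an engineer would, in place of code of your own. Each camera call takes 0.05 s, during which the arm holds its last target. There are 200 camera calls.

## Working session

There is one attempt and no reset: what is moved stays moved. The work goes in short steps, Python scripts to look and compute and a tool call to move; the robot and the scene stay as the last step left them, time stands still between calls to the robot, and variables do not carry over. Pictures are saved under pics/ and viewed, at most 10 in all, crops included, and the job is handed in when it is done.

Besides the shell and the picture viewer there is one more tool, called as name(argument=value, ...), one argument or row to a line, values as JSON. move_arm: Moves the arm, as the interface text tells. Its arguments: {"type":"object","properties":{"steps":{"type":"string"},"newtons":{"type":"number"}},"required":["steps"]}

```bash
mkdir -p pics
cat > h.py <<'E'
import numpy as np, cv2
from workcell import manip, camera
def snap(n):
    c=camera(n); return c
def save(c,f,box=None,s=1):
    im=c["frame"][...,::-1]
    if box: im=im[box[1]:box[3],box[0]:box[2]]
    cv2.imwrite(f,cv2.resize(im,None,fx=s,fy=s,interpolation=cv2.INTER_CUBIC))
def ray(c,u,v):
    E=np.array(c["extrinsics"]); d=E[:3,:3]@[(u-c["cx"])/c["fx"],(v-c["cy"])/c["fy"],1]
    return E[:3,3],d
def atz(c,u,v,z):
    o,d=ray(c,u,v); return o+d*(z-o[2])/d[2]
def proj(c,p):
    E=np.linalg.inv(np.array(c["extrinsics"])); q=E[:3,:3]@p+E[:3,3]
    return c["fx"]*q[0]/q[2]+c["cx"],c["fy"]*q[1]/q[2]+c["cy"]
def tri(c1,a,c2,b):
    o1,d1=ray(c1,*a);o2,d2=ray(c2,*b)
    s=np.linalg.lstsq(np.stack([d1,-d2],1),o2-o1,rcond=None)[0]
    p,q=o1+s[0]*d1,o2+s[1]*d2; return (p+q)/2,np.linalg.norm(p-q)
E
python3 - <<'E'
from h import *
for n in("top","scene"):
    c=snap(n); save(c,f"pics/{n}0.png",None,1.5); E=np.array(c["extrinsics"]);print(n,c["fx"],E.round(3).tolist())
print(manip.grip_depth, manip.observe())
E
```

```text
top 456.26573714739163 [[-0.03, -0.993, 0.117, 0.395], [-0.999, 0.034, 0.033, -0.086], [-0.037, -0.116, -0.993, 1.113], [0.0, 0.0, 0.0, 1.0]]
scene 393.5065900523196 [[-0.858, 0.337, -0.388, 0.847], [0.513, 0.542, -0.666, 0.487], [-0.014, -0.77, -0.638, 0.662], [0.0, 0.0, 0.0, 1.0]]
-0.0187 {'clock': 0.1, 'q': array([ 1.02469198e+00,  3.81150259e-01,  1.29815067e+00, -6.32675824e-06,
        1.46360416e+00, -2.15310434e-01]), 'dq': array([-0.00023831, -0.00082093, -0.00268378, -0.00039614, -0.00017919,
       -0.00012634]), 'effort': array([ 4.11017056e-03, -4.49221087e+01, -2.31659317e+01, -1.33342382e-04,
        3.62208819e-03, -4.00702021e-06]), 'tcp_pos': array([0.17850948, 0.519954  , 0.23077347]), 'ee_rot': array([[-9.45784912e-01,  3.24792923e-01, -6.76256545e-04],
       [ 3.24793511e-01,  9.45784283e-01, -1.12481893e-03],
       [ 2.74259585e-04, -1.28348051e-03, -9.99999139e-01]]), 'ft_force': array([-0.11723864,  0.73749234, -0.1853566 ]), 'ft_torque': array([-0.02134388,  0.00666998, -0.01978917]), 'finger_force': 0.0, 'opening': 0.0855775467172145}
```

View pics/top0.png

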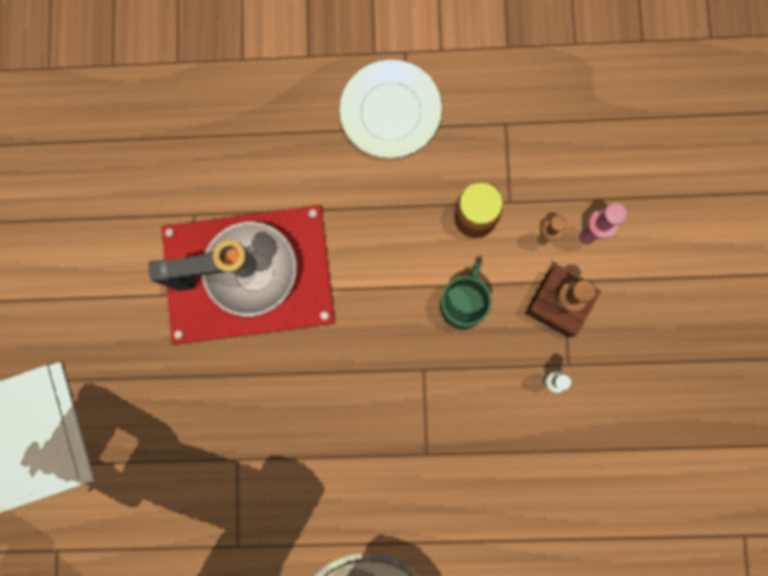

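View pics/scene0.png

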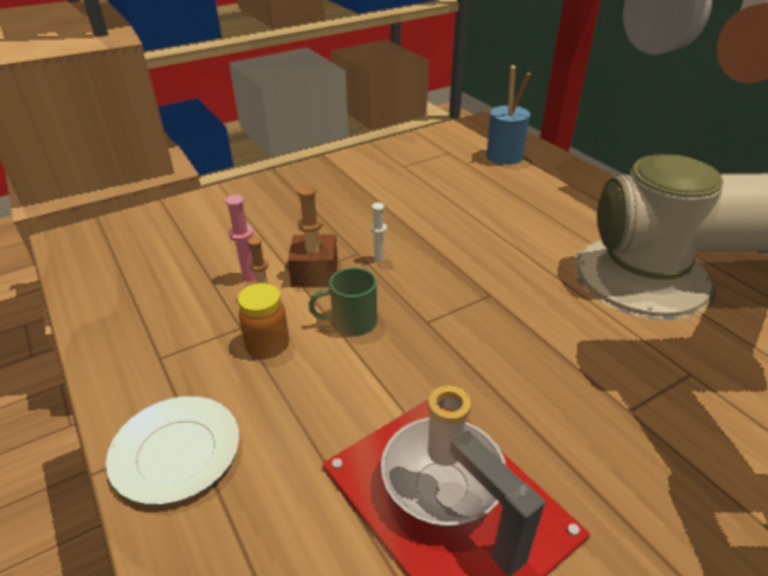

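Candidates for the pusher (top0 pixels at 1.5x): brown in the rest (580,292), small brown (555,226), pink (612,216) and white (558,382). I choose the large brown one in the rest. The tube mouth is at (229,256). Next I check the choice in a close crop and measure.

Run:
```python
from h import *
t=snap("top"); s=snap("scene")
a=cv2.resize(t["frame"][165:235,340:420],None,fx=5,fy=5,interpolation=cv2.INTER_CUBIC)
b=cv2.resize(t["frame"][145:215,100:180],None,fx=5,fy=5,interpolation=cv2.INTER_CUBIC)
cv2.imwrite("pics/crop1.png",np.hstack([a,b])[...,::-1])
print("cap",atz(t,580/1.5,292/1.5,.176),"scene",atz(s,308/1.5,190/1.5,.176))
print("mouth",atz(t,229/1.5,256/1.5,.175),"scene",atz(s,449/1.5,396/1.5,.175))
print("tri",tri(t,(580/1.5,292/1.5),s,(308/1.5,190/1.5)),tri(t,(229/1.5,256/1.5),s,(449/1.5,398/1.5)))
# foot-plate bolts for orientation
for u,v in((169,232),(313,213),(324,315),(178,334)):print(atz(t,u/1.5,v/1.5,.014)[:2])
for n,u,v,z in(("mug",466,300,.085),("jar",481,203,.1),("small",557,222,.1),("pink",614,214,.166),("white",560,382,.1)):print(n,atz(t,u/1.5,v/1.5,z)[:2])
for n,u,v in(("rest",557,264),("rest",600,292),("rest",572,334),("rest",530,305)):print(n,atz(t,u/1.5,v/1.5,.06)[:2])
```

```text
cap [ 0.50239463 -0.31670482  0.176     ] scene [ 0.50415465 -0.31545975  0.176     ]
mouth [0.57023057 0.16705665 0.175     ] scene [0.56949686 0.16430592 0.175     ]
tri (array([ 0.50292419, -0.31726764,  0.17467893]), np.float64(0.0008704865131312808)) (array([0.5706581 , 0.16676891, 0.17484629]), np.float64(0.0010338639601702431))
[0.64433949 0.3105774 ]
[0.66709547 0.0706888 ]
[0.49783526 0.05575114]
[0.474825   0.29453487]
mug [ 0.50664464 -0.16843858]
jar [ 0.65122221 -0.19611723]
small [ 0.61767888 -0.30791902]
pink [ 0.61147602 -0.37298932]
white [ 0.38028744 -0.29836869]
rest [ 0.56044914 -0.31281735]
rest [ 0.51467283 -0.37562088]
rest [ 0.45171723 -0.32917173]
rest [ 0.49828622 -0.26800028]
```

View pics/crop1.png

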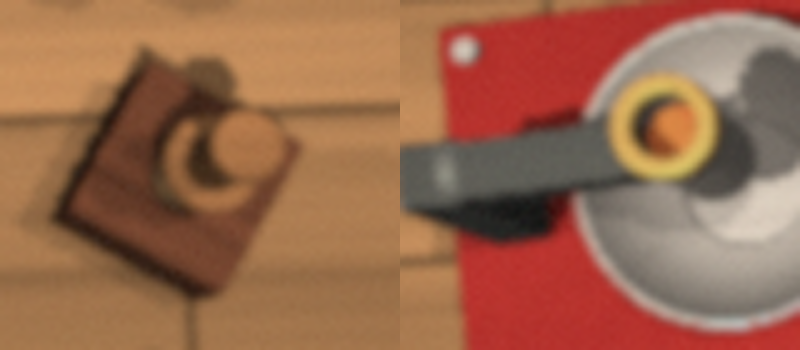

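The crop confirms the large brown pusher standing in the rest: cap centre in the crop at (248,145), full-frame (389.5,194), so about (0.504,-0.322). This agrees with the rest centre (0.506,-0.321). The tube ring is at crop (663,127), with the orange bung inside it, giving a mouth of about (0.570,0.166). Next I set out above the pusher.

move_arm(
  steps="0.015 -0.04 0.01 0 0.0854; 0.03 -0.085 0.02 0 0.0854; 0.05 -0.13 0.03 0 0.0854; 0.067 -0.175 0.03 0 0.0854; 0.085 -0.22 0.03 0 0.0854; 0.1 -0.265 0.03 0 0.0854; 0.12 -0.31 0.03 0 0.0854; 0.137 -0.355 0.03 0 0.0854; 0.155 -0.4 0.03 0 0.0854; 0.17 -0.44 0.03 0 0.0854",
  newtons=60,
)

```text
clock: 1.45
tcp_pos: [0.3489, 0.0785, 0.2614]
ee_rot: [[-0.946, 0.325, 0.0], [0.325, 0.946, -0.0], [-0.0, 0.0, -1.0]]
ft_force: [0.1, 0.4, 0.2]
opening: 0.0854
finger_force: 0.0
```

move_arm(
  steps="0.016 -0.042 0 0 0.0854; 0.033 -0.085 0 0 0.0854; 0.05 -0.13 0 0 0.0854; 0.067 -0.172 0 0 0.0854; 0.083 -0.215 0 0 0.0854; 0.1 -0.26 0 0 0.0854; 0.117 -0.303 0 0 0.0854; 0.133 -0.346 0 0 0.0854; 0.15 -0.385 0 0 0.0854; 0.156 -0.402 0 0 0.0854",
)

```text
clock: 2.7
tcp_pos: [0.5049, -0.3238, 0.2603]
ee_rot: [[-0.945, 0.326, -0.001], [0.326, 0.945, 0.001], [0.001, 0.0, -1.0]]
ft_force: [-0.5, -0.5, -0.8]
opening: 0.0855
finger_force: 0.0
```

Run:
```python
from h import *
s=snap("scene"); save(s,"pics/s1.png",(130,40,330,200),4)
o=manip.observe();print(o["clock"],o["tcp_pos"],o["ee_rot"].round(3).tolist(),o["q"].round(2))
print(proj(s,o["tcp_pos"]))
for p in((.504,-.322,.176),(.506,-.321,.176)):print(proj(s,np.array(p)))
```

```text
2.75 [ 0.50509221 -0.32483073  0.26012852] [[-0.945, 0.327, -0.001], [0.327, 0.945, 0.0], [0.001, -0.0, -1.0]] [-0.77  0.46  1.09 -0.    1.59 -2.01]
(np.float64(200.1494788608753), np.float64(93.58486765088351))
(np.float64(204.24114636404556), np.float64(125.54299699169874))
(np.float64(203.69095180556897), np.float64(125.92558540140786))
```

View pics/s1.png

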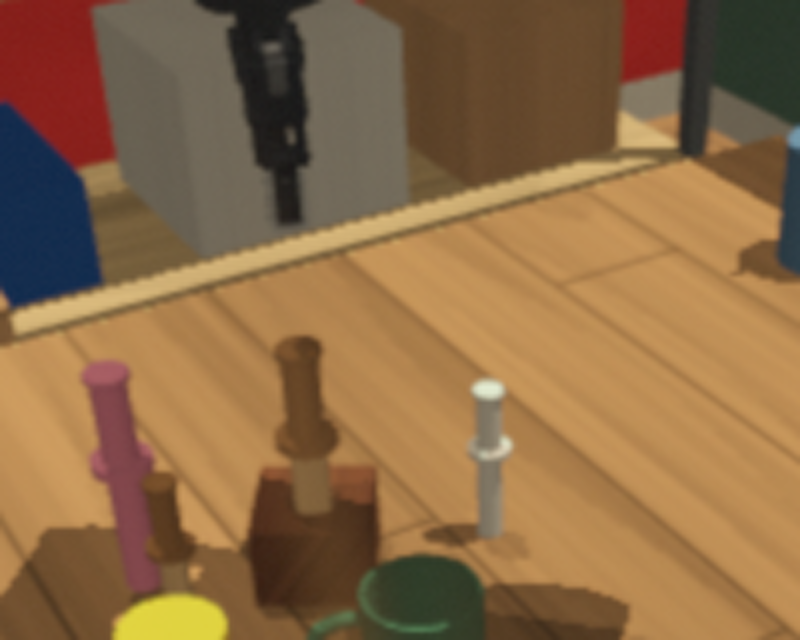

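The crop shows the gripper edge-on above the big brown pusher. Its cap is at crop (299,345), full-frame (204.8,126.2), within 1 px of the prediction. I go down and grip.

move_arm(
  steps="0 0 -0.02 0 0.0854; 0 0 -0.045 0 0.0854; 0 0 -0.07 0 0.0854; 0 0 -0.09 0 0.0854; 0 0 -0.11 0 0.0854; 0 0 -0.125 0 0.0854; 0 0 -0.137 0 0.0854; 0 0 -0.137 0 0.05; 0 0 -0.137 0 0.02; 0 0 -0.137 0 0.015",
  newtons=60,
)

```text
clock: 4.0
tcp_pos: [0.5048, -0.322, 0.125]
ee_rot: [[-0.946, 0.325, 0.001], [0.325, 0.946, -0.001], [-0.001, -0.0, -1.0]]
ft_force: [0.6, -0.0, 0.5]
opening: 0.0323
finger_force: 0.0
```

move_arm(
  steps="0 0 0 0 0.01; 0 0 0 0 0.01; 0 0 0 0 0.01; 0 0 0 0 0.01; 0 0 0 0 0.01; 0 0 0.005 0 0.01; 0 0 0.01 0 0.01; 0 0 0.015 0 0.01",
)

```text
clock: 5.0
tcp_pos: [0.5046, -0.3218, 0.1395]
ee_rot: [[-0.946, 0.325, -0.0], [0.325, 0.946, 0.0], [0.0, 0.0, -1.0]]
ft_force: [-0.2, -0.1, -1.5]
opening: 0.0253
finger_force: 58.9
```

move_arm(
  steps="0 0 0.01 0 0.01; 0 0 0.025 0 0.01; 0 0 0.045 0 0.01; 0 0 0.07 0 0.01; 0 0 0.095 0 0.01; 0 0 0.12 0 0.01; 0 0 0.145 0 0.01; 0 0 0.165 0 0.01; 0 0 0.18 0 0.01; 0 0 0.185 0 0.01",
)

```text
clock: 6.25
tcp_pos: [0.5046, -0.3218, 0.326]
ee_rot: [[-0.946, 0.325, 0.002], [0.325, 0.946, -0.002], [-0.002, -0.001, -1.0]]
ft_force: [-0.2, 0.8, -2.6]
opening: 0.0252
finger_force: 58.9
```

move_arm(
  steps="0.003 0.015 0 0 0.01; 0.006 0.04 0 0 0.01; 0.01 0.075 0 0 0.01; 0.015 0.11 0 0 0.01; 0.02 0.145 0 0 0.01; 0.025 0.18 0 0 0.01; 0.03 0.21 0 0 0.01; 0.033 0.235 0 0 0.01; 0.035 0.255 0 0 0.01; 0.035 0.265 0 0 0.01",
)

```text
clock: 7.5
tcp_pos: [0.5394, -0.0552, 0.3243]
ee_rot: [[-0.946, 0.323, -0.0], [0.323, 0.946, 0.0], [0.0, 0.0, -1.0]]
ft_force: [0.0, -1.0, -1.0]
opening: 0.0245
finger_force: 58.9
```

move_arm(
  steps="0.003 0.02 0 0 0.01; 0.006 0.05 0 0 0.01; 0.01 0.08 0 0 0.01; 0.015 0.11 0 0 0.01; 0.02 0.14 0 0 0.01; 0.023 0.17 0 0 0.01; 0.027 0.195 0 0 0.01; 0.03 0.215 0 0 0.01; 0.031 0.223 0 0 0.01; 0.031 0.223 0 0 0.01",
)

```text
clock: 8.75
tcp_pos: [0.5706, 0.1661, 0.3242]
ee_rot: [[-0.946, 0.325, -0.0], [0.325, 0.946, -0.0], [0.0, -0.0, -1.0]]
ft_force: [0.3, -0.4, -1.3]
opening: 0.0251
finger_force: 59.0
```

Run:
```python
from h import *
s=snap("scene");t=snap("top"); a=s["frame"][150:300,240:380];b=t["frame"][115:215,100:200]
print(s["frame"].shape)
f=lambda x,k:cv2.resize(x,None,fx=k,fy=k,interpolation=cv2.INTER_CUBIC)
A=f(a,3.6);B=f(b,2.2); P=np.zeros((540,760,3),np.uint8);P[:A.shape[0],:A.shape[1]]=A;P[:220,504:724]=B
cv2.imwrite("pics/s2.png",P[...,::-1])
o=manip.observe();print(o["clock"],o["tcp_pos"],o["ft_force"],o["finger_force"],o["opening"])
```

```text
(384, 512, 3)
8.85 [0.57066382 0.16551034 0.32434781] [-0.25560589 -0.03177725 -1.27459575] 59.03606140986085 0.0251576746192367
```

View pics/s2.png

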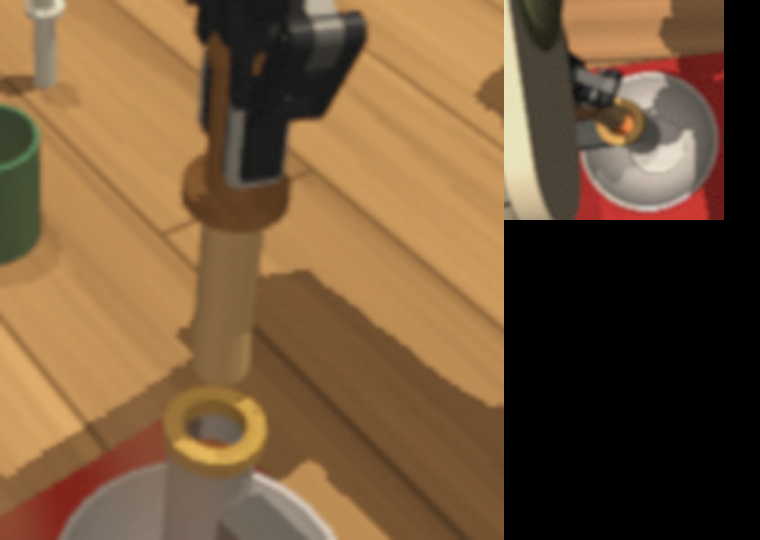

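The view shows the pusher hanging over the mouth: shank tip bottom edge at crop (221,382), ring outer edge spanning columns 164–268 with its hole near (216,424), and the bung inside. I compare this with the projected model.

```bash
cat >> h.py <<'E'
def circ(c,x,y,z,r):
    a=np.linspace(0,2*np.pi,180); return np.array([proj(c,np.array([x+r*np.cos(i),y+r*np.sin(i),z])) for i in a])
E
python3 - <<'E'
from h import *
s=snap("scene"); K=3.6; cr=lambda P:(np.array(P)-[240,150]+.5)*K-.5
x,y=.5706,.1655
for z in(.2098,.23,.26,.29):
    C=cr(circ(s,x,y,z,.0125)); print("shank",z,C.min(0).round(1),C.max(0).round(1),"axis",np.round(cr(proj(s,np.array([x,y,z]))),1))
C=cr(circ(s,x,y,.3038,.021));print("collar",C.min(0).round(1),C.max(0).round(1))
for m in((.5706,.1667),(.5695,.1643)):
  for r,n in((.023,"outer"),(.014,"hole")):
    C=cr(circ(s,*m,.175,r));print(n,m,C.min(0).round(1),C.max(0).round(1))
# edges along rows
f=cv2.resize(s["frame"][150:300,240:380],None,fx=K,fy=K,interpolation=cv2.INTER_CUBIC).astype(float)
g=cv2.GaussianBlur(f,(5,5),0)
for r in(260,290,320,350,365):
    d=np.abs(np.diff(g[r-2:r+3].mean(0),axis=0)).sum(1); L=170+d[170:222].argmax();R=225+d[225:280].argmax();print(r,L,R,(L+R)/2)
hsv=cv2.cvtColor(g.astype(np.uint8),cv2.COLOR_RGB2HSV)
m=cv2.inRange(hsv,(17,130,110),(32,255,255));m[:380]=0;m[480:]=0;m[:,:150]=0;m[:,285:]=0
n,l,st,ce=cv2.connectedComponentsWithStats(m);print(st[1:][st[1:,4]>300])
h=[r for r in(405,415,425,435)]
for r in h: 
    k=np.where(m[r])[0];print(r,k.min(),k.max(),k[np.where(np.diff(k)>5)[0]],k[np.where(np.diff(k)>5)[0]+1])
c=np.where(m[:,216])[0];print("col216",c.min(),c.max(),c[np.where(np.diff(c)>5)[0]],c[np.where(np.diff(c)>5)[0]+1])
E
```

```text
shank 0.2098 [190.6 339.8] [249.1 382.9] axis [219.8 361. ]
shank 0.23 [193.2 307. ] [253. 350.] axis [223.  328.2]
shank 0.26 [197.3 255.7] [259.1 298.4] axis [228.1 276.7]
shank 0.29 [201.7 200.9] [265.6 243.1] axis [233.6 221.7]
collar [181.9 160.9] [290.9 231.4]
outer (0.5706, 0.1667) [164.3 377.5] [268.2 457.2]
hole (0.5706, 0.1667) [184.5 392.4] [247.8 440.9]
outer (0.5695, 0.1643) [163.3 373.2] [266.8 452.4]
hole (0.5695, 0.1643) [183.4 388. ] [246.5 436.2]
260 197 259 228.0
290 194 253 223.5
320 190 250 220.0
350 188 249 218.5
365 186 247 216.5
[[ 165  380  105   97 6000]]
405 169 260 [] []
415 165 266 [199] [226]
425 166 267 [183] [243]
435 167 267 [190] [243]
col216 380 476 [412] [448]
```

move_arm(
  steps="0 0.001 -0.007 0 0.01; -0.001 0.002 -0.014 0 0.01; -0.001 0.0025 -0.021 0 0.01; -0.001 0.0025 -0.027 0 0.01; -0.001 0.0025 -0.03 0 0.01; -0.001 0.0025 -0.03 0 0.01",
)

```text
clock: 9.65
tcp_pos: [0.5696, 0.1687, 0.2942]
ee_rot: [[-0.946, 0.325, -0.0], [0.325, 0.946, -0.0], [0.0, -0.0, -1.0]]
ft_force: [-0.9, 0.7, -1.4]
opening: 0.0249
finger_force: 59.0
```

Run:
```python
from h import *
s=snap("scene");t=snap("top"); a=s["frame"][220:300,270:340];b=t["frame"][145:195,130:180]
f=lambda x,k:cv2.resize(x,None,fx=k,fy=k,interpolation=cv2.INTER_CUBIC)
A=f(a,6);B=f(b,7); P=np.zeros((480,780,3),np.uint8);P[:,:420]=A;P[:350,430:780]=B
cv2.imwrite("pics/s3.png",P[...,::-1])
o=manip.observe();p=o["tcp_pos"];print(o["clock"],p,o["ft_force"],o["finger_force"])
z=p[2]-.1145
C=(circ(s,p[0],p[1],z,.0125)-[270,220]+.5)*6;print("tip scene",z,C.min(0),C.max(0))
C=(circ(s,.5706,.1667,.175,.023)-[270,220]+.5)*6;print("ring scene",C.min(0),C.max(0))
C=(circ(t,p[0],p[1],z,.0125)-[130,145]+.5)*7+[430,0];print("tip top",C.min(0),C.max(0))
C=(circ(t,.5706,.1667,.175,.023)-[130,145]+.5)*7+[430,0];print("ring top",C.min(0),C.max(0))
```

```text
9.75 [0.56971129 0.16867702 0.29453255] [ 0.47734444 -0.09226719 -1.16076438] 59.03770163655281
tip scene 0.1800325518724893 [142.12182312 229.94199346] [236.87761079 302.27814723]
ring scene [ 94.67729098 209.99720807] [267.85834175 342.79101052]
tip top [540.85654423 140.94590385] [623.74954055 223.44095219]
ring top [517.53019644 106.61840715] [669.27241935 257.61208648]
```

View pics/s3.png

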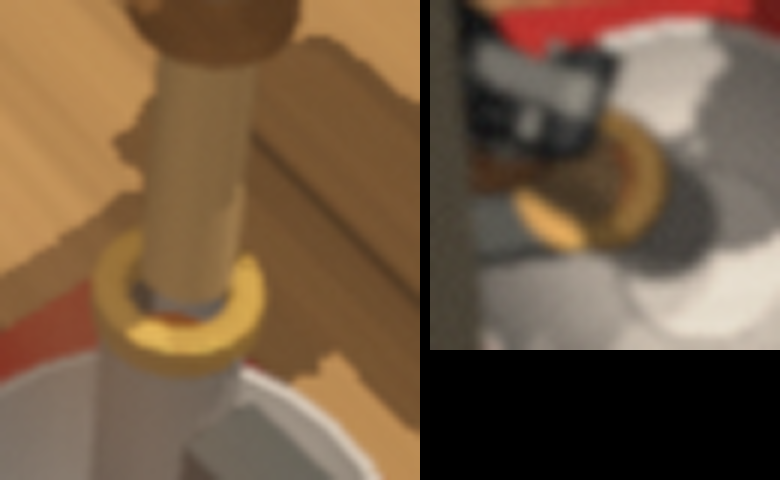

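The close view shows the ring hole centred at about (180,285), with its lower edge at row 325. The shank tip is at (191,~300 bottom), so it sits slightly right of and behind the hole. The top view agrees on a shift of about +2.3 mm in x. I correct this and feel downward gently.

move_arm(
  steps="0.001 0 0 0 0.01; 0.0023 -0.0002 0 0 0.01; 0.0023 -0.0002 -0.002 0 0.01; 0.0023 -0.0002 -0.004 0 0.01; 0.0023 -0.0002 -0.005 0 0.01; 0.0023 -0.0002 -0.006 0 0.01; 0.0023 -0.0002 -0.007 0 0.01; 0.0023 -0.0002 -0.007 0 0.01",
)

```text
clock: 10.75
tcp_pos: [0.5719, 0.1685, 0.2873]
ee_rot: [[-0.946, 0.325, -0.0], [0.325, 0.946, -0.0], [0.0, -0.0, -1.0]]
ft_force: [0.3, 0.0, -1.8]
opening: 0.0251
finger_force: 59.0
```

move_arm(
  steps="0 0 -0.0005 0 0.01; 0 0 -0.001 0 0.01; 0 0 -0.0015 0 0.01; 0 0 -0.002 0 0.01; 0 0 -0.002 0 0.01",
)

```text
clock: 11.38
tcp_pos: [0.5719, 0.1685, 0.2853]
ee_rot: [[-0.946, 0.325, -0.0], [0.325, 0.946, -0.0], [0.0, -0.0, -1.0]]
ft_force: [-0.4, -0.4, -1.0]
opening: 0.0247
finger_force: 59.0
```

move_arm(
  steps="0 0 -0.001 0 0.01; 0 0 -0.002 0 0.01; 0 0 -0.003 0 0.01; 0 0 -0.004 0 0.01; 0 0 -0.005 0 0.01; 0 0 -0.006 0 0.01; 0 0 -0.006 0 0.01",
)

```text
clock: 12.25
tcp_pos: [0.5719, 0.1685, 0.2792]
ee_rot: [[-0.946, 0.325, -0.0], [0.325, 0.946, -0.0], [0.0, -0.0, -1.0]]
ft_force: [0.6, -0.3, -1.4]
opening: 0.0251
finger_force: 59.0
```

move_arm(
  steps="0 0 -0.001 0 0.01; 0 0 -0.002 0 0.01; 0 0 -0.003 0 0.01; 0 0 -0.004 0 0.01; 0 0 -0.005 0 0.01; 0 0 -0.006 0 0.01; 0 0 -0.006 0 0.01",
)

```text
clock: 13.12
tcp_pos: [0.5719, 0.1685, 0.2733]
ee_rot: [[-0.946, 0.325, -0.0], [0.325, 0.946, 0.0], [0.0, -0.0, -1.0]]
ft_force: [-0.4, 0.6, -1.8]
opening: 0.0249
finger_force: 59.0
```

move_arm(
  steps="0 0 -0.0015 0 0.01; 0 0 -0.003 0 0.01; 0 0 -0.0045 0 0.01; 0 0 -0.006 0 0.01; 0 0 -0.0075 0 0.01; 0 0 -0.009 0 0.01; 0 0 -0.0105 0 0.01; 0 0 -0.012 0 0.01; 0 0 -0.0135 0 0.01; 0 0 -0.015 0 0.01",
  newtons=90,
)

```text
clock: 14.38
tcp_pos: [0.5723, 0.1685, 0.2604]
ee_rot: [[-0.946, 0.325, 0.003], [0.325, 0.946, 0.0], [-0.003, 0.001, -1.0]]
ft_force: [-2.7, -0.4, 11.0]
opening: 0.0242
finger_force: 87.8
```

move_arm(
  steps="0 0 -0.0015 0 0.01; 0 0 -0.003 0 0.01; 0 0 -0.0045 0 0.01; 0 0 -0.006 0 0.01; 0 0 -0.0075 0 0.01; 0 0 -0.009 0 0.01; 0 0 -0.0105 0 0.01; 0 0 -0.012 0 0.01; 0 0 -0.0135 0 0.01; 0 0 -0.015 0 0.01",
)

```text
clock: 15.62
tcp_pos: [0.5728, 0.1685, 0.2458]
ee_rot: [[-0.946, 0.325, 0.005], [0.325, 0.946, 0.0], [-0.005, 0.002, -1.0]]
ft_force: [-0.8, 0.5, 11.8]
opening: 0.0241
finger_force: 87.8
```

move_arm(
  steps="0 0 -0.0015 0 0.01; 0 0 -0.003 0 0.01; 0 0 -0.0045 0 0.01; 0 0 -0.006 0 0.01; 0 0 -0.0075 0 0.01; 0 0 -0.009 0 0.01; 0 0 -0.0105 0 0.01; 0 0 -0.012 0 0.01; 0 0 -0.0135 0 0.01; 0 0 -0.015 0 0.01",
)

```text
clock: 16.88
tcp_pos: [0.5729, 0.1685, 0.2308]
ee_rot: [[-0.946, 0.325, 0.005], [0.325, 0.946, 0.0], [-0.005, 0.002, -1.0]]
ft_force: [-1.5, -0.5, 11.9]
opening: 0.0244
finger_force: 87.8
```

move_arm(
  steps="0 0 -0.0015 0 0.01; 0 0 -0.003 0 0.01; 0 0 -0.0045 0 0.01; 0 0 -0.006 0 0.01; 0 0 -0.0075 0 0.01; 0 0 -0.009 0 0.01; 0 0 -0.0105 0 0.01; 0 0 -0.012 0 0.01; 0 0 -0.0135 0 0.01; 0 0 -0.015 0 0.01",
)

```text
clock: 18.12
tcp_pos: [0.5729, 0.1686, 0.2158]
ee_rot: [[-0.946, 0.325, 0.005], [0.325, 0.946, 0.0], [-0.005, 0.002, -1.0]]
ft_force: [-0.2, -0.2, 11.8]
opening: 0.0246
finger_force: 87.8
```

move_arm(
  steps="0 0 -0.001 0 0.01; 0 0 -0.002 0 0.01; 0 0 -0.003 0 0.01; 0 0 -0.004 0 0.01; 0 0 -0.005 0 0.01; 0 0 -0.006 0 0.01; 0 0 -0.007 0 0.01; 0 0 -0.008 0 0.01; 0 0 -0.009 0 0.01; 0 0 -0.0095 0 0.01",
)

```text
clock: 19.38
tcp_pos: [0.573, 0.1686, 0.2062]
ee_rot: [[-0.946, 0.325, 0.005], [0.325, 0.946, 0.0], [-0.005, 0.002, -1.0]]
ft_force: [-0.1, -0.4, 11.9]
opening: 0.0243
finger_force: 87.7
```

move_arm(
  steps="0 0 -0.0007 0 0.01; 0 0 -0.0014 0 0.01; 0 0 -0.0021 0 0.01; 0 0 -0.0028 0 0.01; 0 0 -0.0035 0 0.01; 0 0 -0.0042 0 0.01; 0 0 -0.005 0 0.01; 0 0 -0.005 0 0.01",
)

```text
clock: 20.38
tcp_pos: [0.5719, 0.1686, 0.1984]
ee_rot: [[-0.946, 0.325, -0.001], [0.325, 0.946, 0.0], [0.001, 0.0, -1.0]]
ft_force: [0.6, 1.0, -1.4]
opening: 0.0247
finger_force: 88.0
```

move_arm(
  steps="0 0 -0.0005 0 0.01; 0 0 -0.001 0 0.01; 0 0 -0.0015 0 0.01; 0 0 -0.002 0 0.01; 0 0 -0.002 0 0.01",
)

```text
clock: 21.0
tcp_pos: [0.5719, 0.1685, 0.1968]
ee_rot: [[-0.946, 0.325, 0.0], [0.325, 0.946, 0.0], [-0.0, 0.0, -1.0]]
ft_force: [0.6, 1.4, -1.7]
opening: 0.0245
finger_force: 88.0
```

move_arm(
  steps="0 0 -0.0004 0 0.01; 0 0 -0.0008 0 0.01; 0 0 -0.0012 0 0.01; 0 0 -0.0016 0 0.01; 0 0 -0.002 0 0.01; 0 0 -0.002 0 0.01",
)

```text
clock: 21.75
tcp_pos: [0.572, 0.1685, 0.1961]
ee_rot: [[-0.946, 0.325, 0.002], [0.325, 0.946, 0.0], [-0.002, 0.001, -1.0]]
ft_force: [-2.4, 2.1, 9.1]
opening: 0.0241
finger_force: 88.4
```

move_arm(
  steps="0 0 0 0 0.01; 0 0 0 0 0.01; 0 0 0 0 0.01; 0 0 0 0 0.01; 0 0 -0.0001 0 0.01; 0 0 -0.0001 0 0.01; 0 0 -0.0001 0 0.01; 0 0 -0.0001 0 0.01",
)

```text
clock: 22.75
tcp_pos: [0.572, 0.1685, 0.1961]
ee_rot: [[-0.946, 0.325, 0.002], [0.325, 0.946, 0.0], [-0.002, 0.001, -1.0]]
ft_force: [-3.0, 2.4, 9.0]
opening: 0.0247
finger_force: 88.4
```

Run:
```python
from h import *
s=snap("scene"); save(s,"pics/s4.png",(220,190,380,340),4)
o=manip.observe();print(o["clock"],o["tcp_pos"],o["ft_force"])
```

```text
22.8 [0.5720332  0.16852411 0.1961127 ] [-3.03772613  2.20888104 10.06956203]
```

View pics/s4.png

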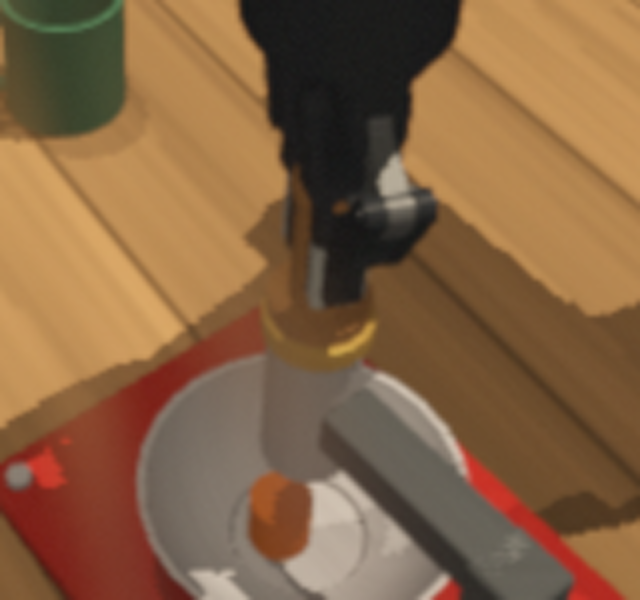

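The collar sits on the brass ring and the orange bung lies in the bowl at crop (280,515). The press held for 1 s at about 10 N. I now lift out and go back to the rest.

move_arm(
  steps="0 0 0.002 0 0.01; 0 0 0.006 0 0.01; 0 0 0.014 0 0.01; 0 0 0.026 0 0.01; 0 0 0.042 0 0.01; 0 0 0.06 0 0.01; 0 0 0.08 0 0.01; 0 0 0.1 0 0.01; 0 0 0.118 0 0.01; 0 0 0.13 0 0.01",
)

```text
clock: 24.05
tcp_pos: [0.5718, 0.168, 0.3265]
ee_rot: [[-0.946, 0.325, 0.001], [0.325, 0.946, -0.001], [-0.001, -0.0, -1.0]]
ft_force: [-0.9, -0.9, -2.1]
opening: 0.0242
finger_force: 88.0
```

move_arm(
  steps="-0.002 -0.015 0.002 0 0.01; -0.006 -0.04 0.002 0 0.01; -0.01 -0.075 0.002 0 0.01; -0.015 -0.11 0.002 0 0.01; -0.02 -0.145 0.002 0 0.01; -0.025 -0.18 0.002 0 0.01; -0.029 -0.21 0.002 0 0.01; -0.032 -0.235 0.002 0 0.01; -0.035 -0.255 0.002 0 0.01; -0.036 -0.265 0.002 0 0.01",
)

```text
clock: 25.3
tcp_pos: [0.5355, -0.0977, 0.3264]
ee_rot: [[-0.945, 0.326, -0.001], [0.326, 0.945, 0.0], [0.001, -0.0, -1.0]]
ft_force: [-0.4, 0.2, -2.0]
opening: 0.0243
finger_force: 88.0
```

move_arm(
  steps="-0.003 -0.02 0 0 0.01; -0.006 -0.05 0 0 0.01; -0.01 -0.08 0 0 0.01; -0.015 -0.11 0 0 0.01; -0.02 -0.14 0 0 0.01; -0.023 -0.17 0 0 0.01; -0.027 -0.195 0 0 0.01; -0.03 -0.215 0 0 0.01; -0.0313 -0.2253 0 0 0.01; -0.0313 -0.2253 0 0 0.01",
)

```text
clock: 26.55
tcp_pos: [0.5046, -0.3221, 0.3265]
ee_rot: [[-0.946, 0.325, -0.0], [0.325, 0.946, 0.0], [0.0, 0.0, -1.0]]
ft_force: [0.2, 0.3, -1.4]
opening: 0.0246
finger_force: 88.0
```

move_arm(
  steps="0 0 -0.015 0 0.01; 0 0 -0.035 0 0.01; 0 0 -0.055 0 0.01; 0 0 -0.075 0 0.01; 0 0 -0.095 0 0.01; 0 0 -0.11 0 0.01; 0 0 -0.122 0 0.01; 0 0 -0.13 0 0.01; 0 0 -0.136 0 0.01; 0 0 -0.136 0 0.01",
)

```text
clock: 27.8
tcp_pos: [0.5046, -0.3218, 0.1905]
ee_rot: [[-0.946, 0.325, -0.0], [0.325, 0.946, 0.0], [0.0, 0.0, -1.0]]
ft_force: [0.2, -0.2, -2.0]
opening: 0.0246
finger_force: 88.0
```

Run:
```python
from h import *
s=snap("scene"); save(s,"pics/s5.png",(160,80,250,180),6)
o=manip.observe();p=o["tcp_pos"];print(o["clock"],p,o["ft_force"],o["finger_force"])
z=p[2]-.1151;print("tip z",z)
k=lambda C:(C-[160,80]+.5)*6
C=k(circ(s,p[0],p[1],z,.0125));print("tip",C.min(0),C.max(0))
for q in((.506,-.321),(.504,-.322)):
  C=k(circ(s,*q,.06,.0145));print("hole",C.min(0),C.max(0))
```

```text
27.85 [ 0.50469311 -0.32195083  0.19093936] [-0.08012844  0.23918197 -2.77334653] 88.04273933172226
tip z 0.07583935691805004
tip [258.77143289 461.5499464 ] [315.3894738  493.35637523]
hole [255.78097847 490.29607846] [320.89866048 527.54439837]
hole [258.86588098 487.89771075] [323.89065707 525.0433595 ]
```

View pics/s5.png

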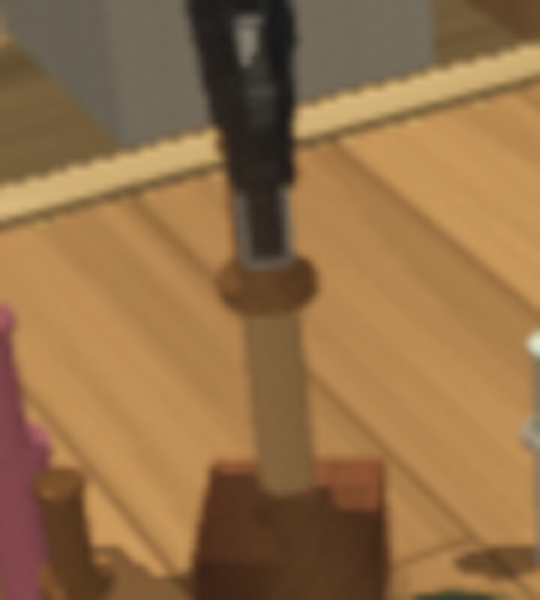

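The tip is at crop (286,490), just above the hole's expected place at about (290,508). I lower gently.

move_arm(
  steps="0 0 -0.004 0 0.01; 0 0 -0.008 0 0.01; 0 0 -0.012 0 0.01; 0 0 -0.0145 0 0.01; 0 0 -0.0155 0 0.01; 0 0 -0.0165 0 0.01; 0 0 -0.0175 0 0.01; 0 0 -0.0185 0 0.01; 0 0 -0.0195 0 0.01; 0 0 -0.0195 0 0.01",
)

```text
clock: 29.1
tcp_pos: [0.5046, -0.3218, 0.1711]
ee_rot: [[-0.946, 0.325, -0.0], [0.325, 0.946, 0.0], [0.0, 0.0, -1.0]]
ft_force: [0.7, 0.2, -2.7]
opening: 0.0243
finger_force: 88.0
```

move_arm(
  steps="0 0 -0.002 0 0.01; 0 0 -0.005 0 0.01; 0 0 -0.009 0 0.01; 0 0 -0.013 0 0.01; 0 0 -0.018 0 0.01; 0 0 -0.023 0 0.01; 0 0 -0.028 0 0.01; 0 0 -0.033 0 0.01; 0 0 -0.037 0 0.01; 0 0 -0.04 0 0.01",
)

```text
clock: 30.35
tcp_pos: [0.5046, -0.3218, 0.131]
ee_rot: [[-0.946, 0.325, -0.0], [0.325, 0.946, 0.0], [0.0, 0.0, -1.0]]
ft_force: [-0.2, 0.1, -1.2]
opening: 0.0244
finger_force: 88.0
```

move_arm(
  steps="0 0 -0.001 0 0.01; 0 0 -0.002 0 0.01; 0 0 -0.003 0 0.01; 0 0 -0.004 0 0.01; 0 0 -0.005 0 0.01; 0 0 -0.0055 0 0.01; 0 0 -0.0055 0 0.01",
)

```text
clock: 31.22
tcp_pos: [0.5046, -0.3218, 0.1257]
ee_rot: [[-0.946, 0.325, -0.0], [0.325, 0.946, 0.0], [0.0, 0.0, -1.0]]
ft_force: [-0.6, 0.1, -2.3]
opening: 0.0242
finger_force: 88.0
```

move_arm(
  steps="0 0 -0.0003 0 0.01; 0 0 -0.0006 0 0.01; 0 0 -0.0009 0 0.01; 0 0 -0.0012 0 0.01; 0 0 -0.0015 0 0.01; 0 0 -0.0015 0 0.01",
)

```text
clock: 31.98
tcp_pos: [0.5048, -0.3219, 0.1251]
ee_rot: [[-0.946, 0.325, 0.001], [0.325, 0.946, -0.001], [-0.001, -0.0, -1.0]]
ft_force: [-1.4, 1.1, 6.4]
opening: 0.0246
finger_force: 88.2
```

Seated on the floor. I release and rise.

move_arm(
  steps="0 0 0.0007 0 0.03; 0 0 0.0007 0 0.04; 0 0 0.0007 0 0.06; 0 0 0.0007 0 0.0854; 0 0 0.0007 0 0.0854; 0 0 0.0007 0 0.0854; 0 0 0.0007 0 0.0854; 0 0 0.005 0 0.0854; 0 0 0.015 0 0.0854; 0 0 0.03 0 0.0854",
)

```text
clock: 33.22
tcp_pos: [0.5046, -0.3218, 0.1551]
ee_rot: [[-0.946, 0.325, -0.0], [0.325, 0.946, 0.0], [0.0, 0.0, -1.0]]
ft_force: [-0.5, -0.5, -0.0]
opening: 0.0853
finger_force: 0.0
```

move_arm(
  steps="0 0 0.02 0 0.0854; 0 0 0.045 0 0.0854; 0 0 0.07 0 0.0854; 0 0 0.095 0 0.0854; 0 0 0.115 0 0.0854; 0 0 0.13 0 0.0854; 0 0 0.13 0 0.0854; 0 0 0.13 0 0.0854",
)

```text
clock: 34.22
tcp_pos: [0.5045, -0.3217, 0.2839]
ee_rot: [[-0.946, 0.325, -0.0], [0.325, 0.946, 0.0], [0.001, 0.0, -1.0]]
ft_force: [0.3, 0.2, 0.7]
opening: 0.0853
finger_force: 0.0
```

Run:
```python
from h import *
s=snap("scene"); save(s,"pics/s6.png",None,1.5)
o=manip.observe();print(o["clock"],o["tcp_pos"],o["ft_force"],o["opening"])
```

```text
34.275 [ 0.50442565 -0.32165396  0.2836896 ] [-0.84372972 -0.16415459 -1.19685986] 0.08550279716282691
```

View pics/s6.png

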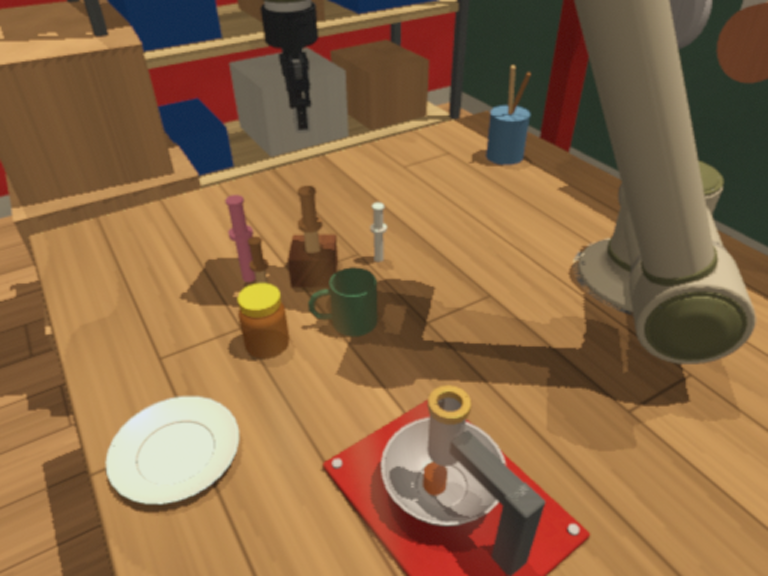

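The pusher stands in the rest at (308,190), as at the start. The bung is in the bowl at (435,478), and the bowl, mug and jar have not moved.

```bash
python3 -c "
from workcell import manip
print(manip.sign_off())"
```

```text
the job is handed in; nothing more can be done
None
```

The job is handed in at about 34 s on the robot's clock: the bung dropped into the bowl, the collar was pressed on the mouth at about 10 N for 1 s, and the pusher is back in its rest with the bowl, mug and jar where they were.

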